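# Mix the glaze jar, then ready the pastry brush over the buns

## Task

Get ready to glaze the buns: first pick up the closed white jar, turn it upside down in the air (lid pointing clearly downward, well past lying flat) to mix the glaze, and set it back upright on the cork coaster, letting go of it. Then draw the pastry brush (the one with the round steel handle) out of the wooden stand, turn it level and hold it still with its bristles above the middle of the plate of buns, the whole brush at least 15 cm above the worktop, touching nothing. Finish while still holding the brush there, and leave the buns, the scraper, the rolling pin, the bowl and the oil bottle alone.

Things in the scene. Friction and masses are not known exactly. Their poses are not given: they have to be found in the camera images.
- jar: Closed white stoneware jar, fixed steel lid. Origin: centre of its underside; z up through the lid. Body 60 mm diameter, straight-sided up to 84 mm, shoulder to 42 mm diameter at 96 mm, lid 46 mm diameter from 96 to 116 mm (the top). 0.22 to 0.42 kg. Stands near the middle of the coaster.
- coaster: Fixed round cork coaster, 104 mm diameter, 8 mm thick, on the worktop. Origin: centre of its underside, so its top is 8 mm above its origin. It lies on the left or on the right of the plate, with the stand on the other side.
- stand: Fixed wooden utensil stand, 75 (x) by 180 (y) by 55 (z) mm. Origin: centre of its underside. Two upright wells, open at the top, at y = -55 and +55 mm in its frame, 19 (x) by 39 (y) mm, 42 mm deep (floor 13 mm above the underside). The brush stands in one, the scraper in the other; which is which varies.
- brush: Pastry brush, head down in a well of the stand, top 233 mm above the worktop; may lean up to 7 degrees. Origin: centre of its head's underside; z along it to the handle's end. Flat black silicone head 14 (x) by 34 (y) mm, z 0 to 50 mm; ferrule tapering 24 to 19 mm diameter up to 75; round steel handle 18 mm diameter, 75 to 210; black cap to 220 mm. 0.09 kg. The lower 42 mm sit in the well.
- brush_head (a point): Middle of the brush's bristle head, on its axis, 25 mm from the head's underside.
- brush_end (a point): Far end of the brush's handle, on its axis, 220 mm from the head's underside.
- bun_plate: Fixed round white plate, 230 mm diameter, carrying six brown spiral buns, each about 68 mm across; the middle one reaches 69 mm above the worktop, the outer ones 56 mm. Origin: centre of the plate's underside on the worktop.
- scraper: Bystander standing in the other well: spatula scraper with a flat wooden handle 24 (y) by 10 (x) mm and a 14 by 34 mm head in the well, 180 mm long, reaching 193 mm above the worktop. Origin: centre of its head's underside; z along it towards the handle's end.
- rolling_pin: Bystander: wooden rolling pin lying on the worktop beyond the plate, 56 mm diameter, 416 mm long along its y axis. Origin: underside of its middle.
- bowl: Bystander: white bowl, 150 mm diameter at the rim, 70 mm high, on the worktop at the far left. Origin: centre of its underside.
- oil_bottle: Bystander: slim green bottle, 50 mm diameter, 170 mm high, on the worktop at the far right. Origin: centre of its underside.
Not all that is in view belongs to the job. Leave any pink, purple or red look-alike of the jar alone.

How it is judged:
On the way, in this order (a step that is already met when the one before it is completed fails the run):
1. the jar is held in the air, turned lid-down (angle between jar's own z axis and vertical above 2 rad and contact force between jar and the fingers above 0.5 N and contact force between jar and coaster below 0.1 N), for 0.2 s.
2. the jar stands upright on the coaster again, let go (angle between jar's own z axis and vertical below 0.1 rad and horizontal distance between jar and coaster below 0.03 m and z of jar in the frame of coaster below 0.013 m and contact force between jar and the fingers below 0.1 N), for 0.2 s.
3. the brush is held in the fingers, clear of the stand (height (world z) of brush_head above 0.08 m and contact force between brush and the fingers above 0.5 N and contact force between brush and stand below 0.1 N), for 0.1 s.
At the end, for the whole second after the job is handed in: Brush held still in the fingers only, level within 20 degrees, both ends over 13 cm above the worktop, middle of its head within 7 cm horizontally of the plate's centre; jar released, upright within 0.1 rad, on the coaster within 3 cm of its centre (all of step 2 and angle between brush's own z axis and vertical between 1.22 and 1.92 rad and height (world z) of each of brush_head, brush_end above 0.13 m and horizontal distance between brush_head and bun_plate below 0.07 m and contact force between brush and the fingers above 0.5 N and contact force between brush and bun_plate below 0.1 N and contact force between brush and stand below 0.1 N and contact force between brush and scraper below 0.1 N and contact force between brush and oil_bottle below 0.1 N and contact force between brush and jar below 0.1 N and contact force between brush and bowl below 0.1 N and contact force between brush and rolling_pin below 0.1 N and linear speed of brush below 0.03 m/s); the arm keeps its last pose, push and grip.
It fails at once if the brush touches the buns or their plate (contact force between brush and bun_plate above 0.5 N).
It fails at once if the arm touches the buns or their plate (contact force between any of the arm, the fingers and bun_plate above 1 N).
It fails at once if the jar lies on its side on the worktop or coaster (height (world z) of jar below 0.05 m and angle between jar's own z axis and vertical above 0.9 rad).
It fails at once if the scraper is disturbed (distance of scraper from where it was at the start of the episode above 0.02 m or angle between scraper's own z axis and vertical above 0.35 rad).
It fails at once if the rolling pin, the bowl or the oil bottle is moved (distance of any of rolling_pin, bowl, oil_bottle from where it was at the start of the episode above 0.03 m).
It also fails if it takes over 72 s, if anything falls off the work surface, if the arm or the gripper's body presses on something with over 40 N, if the wrist force passes 120 N, or if a joint passes its speed limit or range.

## Robot

A 6-joint arm with a two-finger parallel gripper is mounted at the origin on the work surface. World frame = base frame: x ahead of the robot, y to its left, z up, the work surface at z = 0. Lengths are in m, angles in rad, forces in N, time in s.
With the tool pointing down it reaches from about 0.325 to 0.875 m from the base axis. Payload 4.4 kg.
Tool frame: the origin (TCP) lies at the very end of the fingers, on their centre line; the grasp point (between the pads) lies 19 mm behind it; z points along the fingers, y is the line along which they close (so a half turn about z gives the same grasp; the last joint's range is limited). The gripper opens to 85 mm and grips with 20 to 120 N. Pads are 22 mm wide; open, the fingers measure 114 mm over their backs; the gripper's body (76 mm by 85 mm) begins 54 mm behind the grasp point. The pads swing forward as they close: fully open they stand 13 mm farther back than shut.
Start: joints at [-1.331, 0.207, 1.542, -0, 1.393, -0.15], TCP at [0.218, -0.532, 0.231] pointing down, gripper open.
Joint ranges: [-2.73, 2.73], [-0.86, 2.22], [0.23, 2.46], [-1.11, 4.25], [0.08, 2.63], [-2.82, 2.82]. Speed limits (rad/s): [2.79, 2.79, 3.14, 3.14, 3.14, 3.14].

## Interface

Orientations are given as a unit quaternion [x, y, z, w].
In Python, from station import r, optics gives the robot as it stands. The module is installed in compiled form; this text tells all that it offers.
- The arm moves only by the tool send_rows, never from a script. Its argument "plan" is a list of rows, each a list of 7 numbers: the shift along the world's x, y, z in mm, then the turn, a rotation vector about the world's x, y, z in degrees, then the finger opening in mm, from 0 to 85.4. A call has 1 to 5 rows; each row is the pose to reach, as a shift and turn from the pose commanded when the call began; what a row does not reach only later rows make up. A row lasts 1/12 s, in which the tool goes at most 41.7 mm and 7.16 degrees, less where a joint would pass 70% of its speed; a pose out of reach is approached as far as the arm can. A call with a gripper value outside its range is refused whole. The fingers move at their own pace and stop on an object; the grip force is fixed at half the most. Time passes only in rows, so rows that repeat a pose let the fingers close. It gives the time, the measured TCP pose, the force, the opening and the grip force at its end, in the units of the state.
- r.read_state(): the state, without advancing time (a new reading comes with each control period).
- optics.read_camera(name): name is "scene" or "top" or "wrist"; returns (picture, depth): 420x560x3 uint8, red, green, blue; 420x560 float32, m along the optical axis (not along the pixel's ray), 0 where there is no reading.
- optics.camera_params(name): a dict with "fx", "fy", "cx", "cy" (pixels), "rvec" (rotation vector, rad) and "tvec" (3), from world to camera coordinates, as OpenCV has them. Camera axes: x right, y down, z forward; pixel columns grow to the right and rows downward; lengths in m; the calibration is good to about 2 mm. A picture is of the moment at which its call begins: read the wrist's pose just before it. camera_params takes no time and is no camera call; for the wrist camera it gives the pose at the moment of the call.
- r.finish_job(): hands the job in; it is judged then, once.
The state is a dict: "time_s": time; "joints": joint angles; "qvel": joint speeds; "joint_efforts": joint torques, N m; "tcp_pos": TCP position; "tool_rot": TCP orientation; "contact_force": force on the tool from outside, world axes, zero at the start; "torque": the same for the moment, N m; "width": opening from 0.0 (shut) to 1.0 (fully open); "grip_force": force on a finger pad.
Only numpy, scipy, OpenCV 4.12 (cv2) and the standard library are available. Lean on these libraries where they do the work, as an engineer would, in place of code of your own. Each camera call takes 0.05 s, during which the arm holds its last target. There are 200 camera calls.

## Working session

There is one attempt and no reset: what is moved stays moved. The work goes in short steps, Python scripts to look and compute and a tool call to move; the robot and the scene stay as the last step left them, time stands still between calls to the robot, and variables do not carry over. Pictures are saved under pics/ and viewed, at most 11 in all, crops included, and the job is handed in when it is done.

Besides the shell and the picture viewer there is one more tool, called after "Request:" by a JSON object that holds its "name" and its "arguments", one argument or row to a line. send_rows: Moves the arm, as the interface text tells. Its arguments: {"type":"object","properties":{"plan":{"type":"array"}},"required":["plan"]}

```bash
mkdir -p pics; cat > h.py <<'E'
import numpy as np, cv2
from station import r, optics
def cam(n):
    p=optics.camera_params(n); im,d=optics.read_camera(n); return im,d,p
def save(n,im): cv2.imwrite('pics/'+n,im[:,:,::-1])
def world(d,p):
    h,w=d.shape; v,u=np.mgrid[:h,:w]
    c=np.stack([(u-p['cx'])/p['fx']*d,(v-p['cy'])/p['fy']*d,d],-1)
    R=cv2.Rodrigues(np.array(p['rvec'],float))[0]
    W=(c-np.array(p['tvec']).ravel())@R
    W[d==0]=np.nan; return W
E
python3 - <<'E'
from h import *
for n in ('scene','top'):
    im,d,p=cam(n); save(n+'1.png',im); np.savez(n+'.npz',im=im,W=world(d,p))
    R=cv2.Rodrigues(np.array(p['rvec'],float))[0]; print(n,-R.T@np.array(p['tvec']).ravel())
print(r.read_state())
E
```

```text
scene [1.40083677 0.40482049 1.09264966]
top [0.30064481 0.04659064 1.6311034 ]
{'time_s': 0.1, 'joints': array([-1.33150475e+00,  2.07377694e-01,  1.54285648e+00,  3.62896789e-05,
        1.39352611e+00, -1.50502495e-01]), 'qvel': array([-0.00040644, -0.0012288 , -0.00297988,  0.00163043,  0.00070812,
        0.00095709]), 'joint_efforts': array([-1.25282746e-03, -3.84097803e+01, -2.92549092e+01, -3.41185041e-04,
        4.93603686e-03,  3.85832507e-06]), 'tcp_pos': array([ 0.21832707, -0.5311693 ,  0.23019601]), 'tool_rot': array([ 9.81067662e-01,  1.93662250e-01, -3.02602249e-05, -1.08353901e-03]), 'contact_force': array([-0.14194537,  0.00551506,  0.28631164]), 'torque': array([-0.04545654,  0.03208405, -0.03618388]), 'grip_force': 0.0, 'width': 1.001530709095346}
```

View pics/scene1.png

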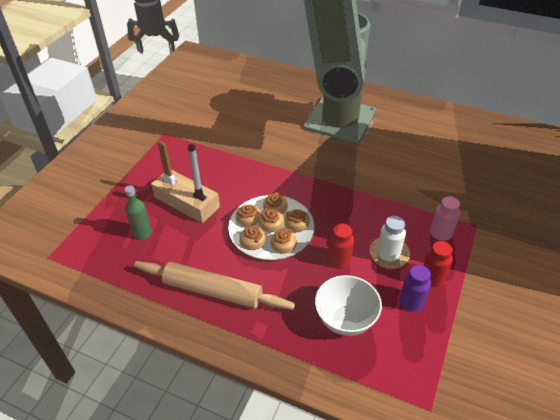

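View pics/top1.png

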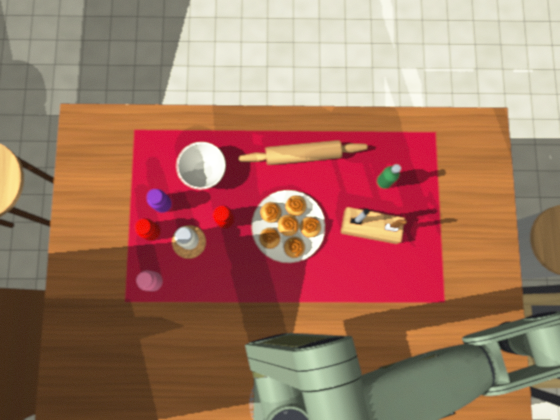

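The closed white jar stands on the cork coaster: scene (392,240), top (186,238). Its look-alikes in the scene view are red at (341,245) and (437,263), purple at (415,288) and pink at (447,218). Only the (392,240) jar is white, and it is the only one on cork. In the stand, the steel round handle at scene (196,170), in the well nearer the plate, is the brush. The tan flat handle at (166,160) is the scraper. I'll measure these and confirm them in a crop.

```bash
python3 - <<'E'
from h import *
S=np.load('scene.npz');T=np.load('top.npz')
im=S['im'];a=cv2.resize(im[130:220,140:230],(390,390),interpolation=cv2.INTER_CUBIC);b=cv2.resize(im[200:290,360:450],(390,390),interpolation=cv2.INTER_CUBIC)
c=cv2.resize(T['im'][190:280,140:230],(390,200)[::-1] and (200,200),interpolation=cv2.INTER_CUBIC)
save('crop1.png',np.hstack([a,b]))
for n,D in (('S',S),('T',T)):
    im=D['im'].astype(int);W=D['W'];x,y,z=W[...,0],W[...,1],W[...,2]
    sat=im.max(-1)-im.min(-1)
    # generic: components of points above the table by region
    m=(z>.02)&(z<.3)&(x>.25)&(x<.85)&(abs(y)<.75)
    k,l,st,ce=cv2.connectedComponentsWithStats(m.astype(np.uint8))
    for i in range(1,k):
        if st[i,4]>25:
            q=W[l==i];print(n,ce[i].round(),st[i,4],'min',np.percentile(q,2,0).round(3),'max',np.percentile(q,98,0).round(3),'mean',q.mean(0).round(3),im[l==i].mean(0).round())
E
```

```text
S [184. 185.] 2288 min [ 0.501 -0.36   0.023] max [ 0.588 -0.182  0.224] mean [ 0.549 -0.263  0.079] [160. 130. 105.]
S [136. 213.] 801 min [ 0.675 -0.336  0.023] max [ 0.714 -0.298  0.172] mean [ 0.698 -0.313  0.095] [ 88. 105.  82.]
S [271. 223.] 2753 min [ 0.457 -0.097  0.022] max [0.633 0.078 0.066] mean [ 0.551 -0.002  0.044] [153. 112.  77.]
S [446. 216.] 838 min [0.348 0.386 0.023] max [0.395 0.441 0.12 ] mean [0.38  0.413 0.08 ] [123.  74.  90.]
S [391. 237.] 911 min [0.479 0.277 0.023] max [0.524 0.332 0.128] mean [0.51  0.305 0.085] [158. 159. 157.]
S [340. 244.] 853 min [0.545 0.168 0.022] max [0.592 0.222 0.12 ] mean [0.577 0.197 0.081] [150.  46.  44.]
S [426. 274.] 1837 min [0.509 0.369 0.023] max [0.642 0.451 0.12 ] mean [0.585 0.41  0.084] [118.  44.  82.]
S [213. 284.] 2893 min [ 0.751 -0.24   0.024] max [0.812 0.131 0.059] mean [ 0.785 -0.048  0.045] [178. 143. 108.]
S [348. 299.] 2033 min [0.651 0.197 0.021] max [0.792 0.333 0.073] mean [0.699 0.261 0.048] [186. 186. 180.]
T [303. 152.] 1654 min [ 0.744 -0.242  0.026] max [0.806 0.128 0.06 ] mean [ 0.773 -0.055  0.
[... 320 characters left out ...]
0.606 0.388 0.092] [122.  53. 153.]
T [288. 226.] 2241 min [ 0.447 -0.1    0.023] max [0.624 0.076 0.065] mean [ 0.536 -0.007  0.044] [178. 124.  61.]
T [223. 216.] 354 min [0.534 0.165 0.027] max [0.584 0.22  0.122] mean [0.556 0.191 0.096] [194.  18.  14.]
T [373. 225.] 1528 min [ 0.493 -0.354  0.029] max [ 0.583 -0.184  0.229] mean [ 0.535 -0.268  0.069] [212. 176. 118.]
T [147. 229.] 410 min [0.493 0.397 0.025] max [0.546 0.448 0.121] mean [0.517 0.418 0.092] [189.  18.  14.]
T [187. 238.] 386 min [0.465 0.275 0.026] max [0.519 0.326 0.129] mean [0.489 0.298 0.102] [178. 180. 174.]
T [149. 280.] 406 min [0.337 0.385 0.028] max [0.391 0.434 0.121] mean [0.363 0.406 0.094] [166.  89. 111.]
```

View pics/crop1.png

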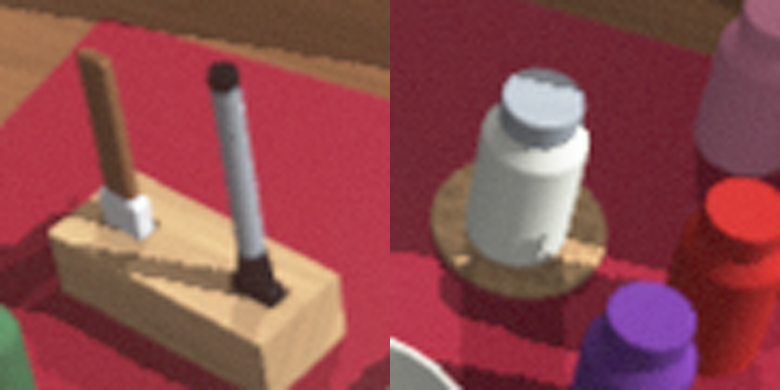

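The crop confirms both. The white jar with its steel lid sits on cork, and the brush is the right-hand one in the crop: steel handle, black cap, dark ferrule. Next I'll fit the axes.

```bash
python3 - <<'E'
from h import *
from scipy.optimize import least_squares
S=np.load('scene.npz');T=np.load('top.npz')
for n,D in (('S',S),('T',T)):
    im=D['im'].astype(int);W=D['W'];x,y,z=W[...,0],W[...,1],W[...,2]
    def circ(m,rad,x0):
        q=W[m]; f=least_squares(lambda c:np.hypot(q[:,0]-c[0],q[:,1]-c[1])-rad,x0,loss='soft_l1',f_scale=.002); return f.x.round(4),len(q),(np.abs(f.fun)).mean().round(4)
    near=np.hypot(x-.494,y-.303)<.05
    print(n,'jar body',circ(near&(z>.025)&(z<.088),.03,[.49,.3]))
    m=near&(z>.119); print(' lid top',W[m].mean(0).round(4),m.sum())
    cm=(np.hypot(x-.494,y-.303)<.075)&(z>-.01)&(z<.015)&(im[...,1]>60)&(im[...,0]-im[...,2]>20)&(im[...,0]-im[...,1]<70)
    q=W[cm];print(' coaster',cm.sum(),q.min(0).round(3),q.max(0).round(3)); (cc,rr)=cv2.minEnclosingCircle(q[:,:2].astype(np.float32)); print(cc,rr)
    m=(x>.47)&(x<.6)&(y>-.27)&(y<-.16)&(z>.1)&(z<.24)
    q=W[m]
    def ax(p): # p: x,y at z=.17, slopes, 
        u=np.array([p[2],p[3],1]);u/=np.linalg.norm(u); dd=q-[p[0],p[1],.17]; return np.linalg.norm(np.cross(dd,u),axis=1)-.009
    f=least_squares(ax,[q[:,0].mean()-.005,q[:,1].mean(),0,0],loss='soft_l1',f_scale=.002); print(' brush',f.x.round(4),len(q),np.abs(f.fun).mean().round(4),'zmax',q[:,2].max())
    m=(x>.47)&(x<.61)&(y>-.38)&(y<-.16)&(abs(z-.055)<.005)
    q=W[m];R=cv2.minAreaRect((q[:,:2]*1000).astype(np.float32));print(' stand',R)
    m=(x>.47)&(x<.61)&(y>-.38)&(y<-.28)&(z>.08);q=W[m];print(' scraper',q.mean(0).round(3),q.min(0).round(3),q.max(0).round(3))
    m=(np.hypot(x-.54,y+.01)<.14)&(z>.004)&(z<.035)&(im.min(-1)>130);q=W[m];print(' plate',m.sum(),cv2.minEnclosingCircle(q[:,:2].astype(np.float32)))
E
```

```text
S jar body (array([0.4927, 0.3034]), 390, np.float64(0.0011))
 lid top [0.4966 0.3036 0.1248] 228
 coaster 513 [ 0.426  0.253 -0.004] [0.542 0.358 0.015]
(0.48275789618492126, 0.31007474660873413) 0.06003338098526001
 brush [ 5.477e-01 -2.199e-01  3.800e-03  2.000e-04] 295 0.0015 zmax 0.2372591450623193
 stand ((539.2252197265625, -272.7499084472656), (183.76223754882812, 79.2656478881836), 79.86712646484375)
 scraper [ 0.532 -0.324  0.142] [ 0.523 -0.342  0.08 ] [ 0.541 -0.311  0.198]
 plate 1143 ((0.5380894541740417, -0.008836925029754639), 0.11886700987815857)
T jar body (array([0.4948, 0.3052]), 71, np.float64(0.0005))
 lid top [0.4942 0.3048 0.1243] 177
 coaster 480 [ 0.437  0.254 -0.009] [0.541 0.36  0.015]
(0.49177587032318115, 0.30800676345825195) 0.05557885393500328
 brush [ 0.5457 -0.2124  0.0836 -0.1254] 96 0.0028 zmax 0.23746335297787433
 stand ((539.4439697265625, -272.51690673828125), (180.1238555908203, 77.05611419677734), 79.39630889892578)
 scraper [ 0.528 -0.323  0.15 ] [ 0.523 -0.338  0.08 ] [ 0.536 -0.31   0.197]
 plate 1543 ((0.5411355495452881, -0.006979616358876228), 0.11809533089399338)
```

Request:
{"name": "send_rows", "arguments": {
  "plan": [
    [14,18,17,0,0,0,85],
    [28,36,34,0,0,0,85],
    [42,54,51,0,0,0,85],
    [56,72,68,0,0,0,85],
    [70,90,85,0,0,0,85]
  ]
}}

```text
time_s: 0.52
tcp_pos: [0.2888, -0.4406, 0.3164]
tool_rot: [0.981, 0.193, -0.0, -0.001]
contact_force: [-0.0, -0.0, 0.2]
width: 0.995
grip_force: 0.0
```

Request:
{"name": "send_rows", "arguments": {
  "plan": [
    [14,18,17,0,0,0,85],
    [28,36,34,0,0,0,85],
    [42,54,51,0,0,0,85],
    [56,72,68,0,0,0,85],
    [70,90,85,0,0,0,85]
  ]
}}

```text
time_s: 0.93
tcp_pos: [0.3588, -0.3506, 0.4016]
tool_rot: [0.981, 0.194, -0.0, -0.0]
contact_force: [-0.0, 0.9, 0.8]
width: 0.999
grip_force: 0.0
```

Request:
{"name": "send_rows", "arguments": {
  "plan": [
    [6,35,0,0,0,0,85],
    [12,70,0,0,0,0,85],
    [18,105,0,0,0,0,85],
    [24,140,0,0,0,0,85],
    [30,175,0,0,0,0,85]
  ]
}}

```text
time_s: 1.35
tcp_pos: [0.3882, -0.1751, 0.4008]
tool_rot: [0.981, 0.193, -0.0, -0.0]
contact_force: [0.4, -0.4, 0.6]
width: 0.996
grip_force: 0.0
```

Request:
{"name": "send_rows", "arguments": {
  "plan": [
    [6,35,0,0,0,0,85],
    [12,70,0,0,0,0,85],
    [18,105,0,0,0,0,85],
    [24,140,0,0,0,0,85],
    [30,175,0,0,0,0,85]
  ]
}}

```text
time_s: 1.77
tcp_pos: [0.4181, -0.0001, 0.4009]
tool_rot: [0.981, 0.194, -0.0, -0.0]
contact_force: [0.5, -0.1, -0.1]
width: 0.997
grip_force: 0.0
```

Request:
{"name": "send_rows", "arguments": {
  "plan": [
    [-6,22,0,0,0,2,85],
    [-12,44,0,0,0,4,85],
    [-18,66,0,0,0,6,85],
    [-24,88,0,0,0,8,85],
    [-30,110,0,0,0,9,85]
  ]
}}

```text
time_s: 2.18
tcp_pos: [0.3878, 0.1092, 0.4008]
tool_rot: [0.963, 0.271, -0.0, -0.0]
contact_force: [0.1, 0.7, 0.0]
width: 0.997
grip_force: 0.0
```

Request:
{"name": "send_rows", "arguments": {
  "plan": [
    [-6,22,0,0,0,0,85],
    [-12,44,0,0,0,0,85],
    [-18,66,0,0,0,0,85],
    [-24,88,0,0,0,0,85],
    [-30,110,0,0,0,0,85]
  ]
}}

```text
time_s: 2.6
tcp_pos: [0.3577, 0.2191, 0.4008]
tool_rot: [0.963, 0.27, -0.0, 0.0]
contact_force: [0.2, -0.6, 0.7]
width: 0.999
grip_force: 0.0
```

Request:
{"name": "send_rows", "arguments": {
  "plan": [
    [14,8,0,3.1,-5.1,0,85],
    [28,16,0,6.3,-10.2,0,85],
    [42,24,0,9.4,-15.3,0,85],
    [56,32,0,12.6,-20.4,0,85],
    [68,42,0,15.7,-25.6,0,85]
  ]
}}

```text
time_s: 3.02
tcp_pos: [0.4272, 0.2604, 0.4018]
tool_rot: [0.929, 0.261, 0.252, -0.071]
contact_force: [-0.1, 0.4, -0.5]
width: 1.002
grip_force: 0.0
```

Request:
{"name": "send_rows", "arguments": {
  "plan": [
    [0,0,0,3.1,-5.1,0,85],
    [0,0,0,6.3,-10.2,0,85],
    [0,0,0,9.4,-15.3,0,85],
    [0,0,0,12.6,-20.4,0,85],
    [0,0,0,15.7,-25.6,0,85]
  ]
}}

```text
time_s: 3.43
tcp_pos: [0.4261, 0.2599, 0.4013]
tool_rot: [0.832, 0.233, 0.484, -0.137]
contact_force: [-0.4, 1.2, -0.6]
width: 0.993
grip_force: 0.0
```

```bash
cat >> h.py <<'E'
from scipy.spatial.transform import Rotation as Ro
def frame(yaw,tilt,side=-1):  # tool z tilt deg below horizontal at bearing yaw; y horizontal
    a,t=np.radians([yaw,tilt]); z=np.array([np.cos(t)*np.cos(a),np.cos(t)*np.sin(a),-np.sin(t)])
    y=side*np.array([-np.sin(a),np.cos(a),0]); return Ro.from_matrix(np.c_[np.cross(y,z),y,z])
def delta(p,Rt):
    s=r.read_state(); print('shift mm',((np.array(p)-s['tcp_pos'])*1000).round(1),'turn',np.degrees((Rt*Ro.from_quat(s['tool_rot']).inv()).as_rotvec()).round(1),'joints',np.degrees(s['joints']).round(0))
E
python3 - <<'E'
from h import *
yaw=31.6;F=frame(yaw,30);g=np.array([.494,.304,.063]);z=F.as_matrix()[:,2]
delta(g+.025*z,F); print(r.read_state()['tcp_pos'],z*100)
E
```

```text
shift mm [  86.3   55.5 -350.8] turn [-0.3  0.2  0.2] joints [  9. -41. 128.  32.  39.  52.]
[0.42610828 0.25986243 0.40133877] [ 73.76171621  45.37851058 -50.        ]
```

```bash
python3 - <<'E'
from h import *
F=frame(31.6,20);g=np.array([.494,.304,.068]);z=F.as_matrix()[:,2]
for b in (.02,-.03): delta(g+b*z,F)
E
```

```text
shift mm [  83.9   54.  -340.2] turn [ 4.9 -8.3  0.2] joints [  9. -41. 128.  32.  39.  52.]
shift mm [  43.9   29.4 -323.1] turn [ 4.9 -8.3  0.2] joints [  9. -41. 128.  32.  39.  52.]
```

Request:
{"name": "send_rows", "arguments": {
  "plan": [
    [10,6,-28,1,-1.7,0,85],
    [20,12,-56,2,-3.4,0,85],
    [30,18,-84,3,-5,0,85],
    [40,26,-112,4,-6.7,0,85],
    [44,30,-140,4.9,-8.3,0,85]
  ]
}}

```text
time_s: 3.85
tcp_pos: [0.4564, 0.2911, 0.3105]
tool_rot: [0.797, 0.234, 0.532, -0.164]
contact_force: [0.5, 0.9, 0.4]
width: 0.997
grip_force: 0.0
```

Request:
{"name": "send_rows", "arguments": {
  "plan": [
    [0,0,-20,0,0,0,85],
    [0,0,-40,0,0,0,85],
    [0,0,-60,0,0,0,85],
    [0,0,-80,0,0,0,85],
    [0,0,-100,0,0,0,85]
  ]
}}

```text
time_s: 4.27
tcp_pos: [0.4583, 0.2918, 0.2134]
tool_rot: [0.796, 0.235, 0.533, -0.163]
contact_force: [-0.4, 0.4, 0.5]
width: 0.995
grip_force: 0.0
```

```bash
python3 - <<'E'
from h import *
F=frame(31.6,20);g=np.array([.494,.304,.068]);z=F.as_matrix()[:,2]
for b in (.02,-.03): delta(g+b*z,F)
im,d,p=cam('scene');save('pre.png',cv2.resize(im[130:330,300:500],(600,600)))
E
```

```text
shift mm [  51.7   22.  -152.3] turn [ 0.7 -2.2 -1.6] joints [ 11. -10. 141. 128.  26. -49.]
shift mm [  11.7   -2.6 -135.2] turn [ 0.7 -2.2 -1.6] joints [ 11. -10. 141. 128.  26. -49.]
```

View pics/pre.png

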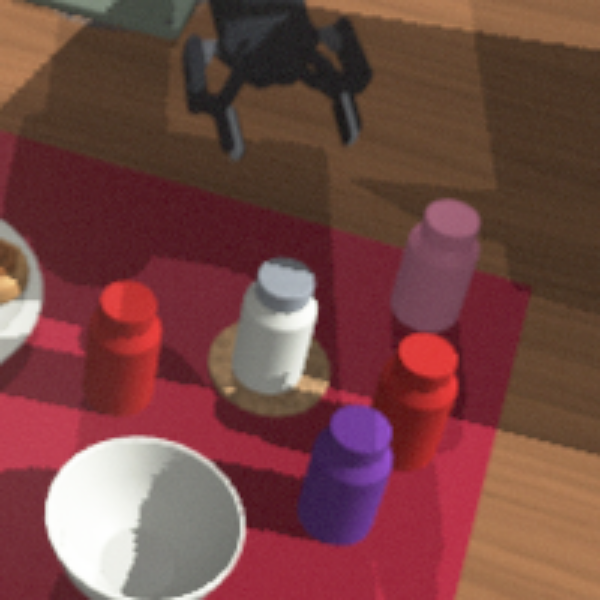

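The gripper hangs behind and above the white jar, with the jar at (278,330) between the open fingers at (230,155) and (350,140). The elbow is at its fold limit, so I'll move forward first and then descend straddling the jar.

Request:
{"name": "send_rows", "arguments": {
  "plan": [
    [8,2,0,0.2,-0.5,-0.4,85],
    [16,4,0,0.4,-1,-0.8,85],
    [24,7,-5,0.6,-1.5,-1.2,85],
    [32,9,-10,0.7,-2.2,-1.6,85],
    [36,12,-15,0.7,-2.2,-1.6,85]
  ]
}}

```text
time_s: 4.73
tcp_pos: [0.4946, 0.3045, 0.1987]
tool_rot: [0.789, 0.223, 0.551, -0.157]
contact_force: [-0.6, 0.1, 1.0]
width: 0.996
grip_force: 0.0
```

```bash
python3 - <<'E'
from h import *
F=frame(31.6,20);g=np.array([.494,.304,.068]);z=F.as_matrix()[:,2]
for b in (.02,0): delta(g+b*z,F)
E
```

```text
shift mm [  15.4    9.4 -137.6] turn [-0.1 -0.2 -0.1] joints [ 14.   0. 137. 146.  31. -66.]
shift mm [  -0.6   -0.5 -130.7] turn [-0.1 -0.2 -0.1] joints [ 14.   0. 137. 146.  31. -66.]
```

Request:
{"name": "send_rows", "arguments": {
  "plan": [
    [0,0,-14,0,0,0,85],
    [0,0,-28,0,0,0,85],
    [0,0,-42,0,0,0,85],
    [0,0,-56,0,0,0,85],
    [0,0,-65,0,0,0,85]
  ]
}}

```text
time_s: 5.15
tcp_pos: [0.4937, 0.3045, 0.1328]
tool_rot: [0.789, 0.223, 0.55, -0.158]
contact_force: [-0.1, 0.0, -0.1]
width: 0.995
grip_force: 0.0
```

```bash
python3 - <<'E'
from h import *
F=frame(31.6,20);g=np.array([.494,.304,.068]);z=F.as_matrix()[:,2]
for b in (.02,0): delta(g+b*z,F)
im,d,p=cam('scene');save('pre2.png',cv2.resize(im[150:300,320:470],(600,600)))
E
```

```text
shift mm [ 16.3   9.3 -71.6] turn [-0.1 -0.3 -0.1] joints [ 14.  14. 137. 155.  43. -77.]
shift mm [  0.3  -0.5 -64.8] turn [-0.1 -0.3 -0.1] joints [ 14.  14. 137. 155.  43. -77.]
```

View pics/pre2.png

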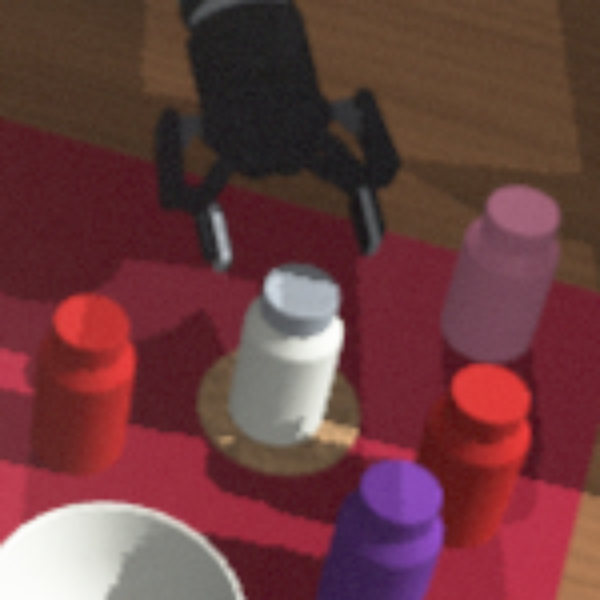

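The fingertips at (215,262) and (372,248) straddle the jar's lid at (300,297), roughly centred. I'll descend, slide forward and close.

Request:
{"name": "send_rows", "arguments": {
  "plan": [
    [0,0,-14,0,0,0,85],
    [0,0,-28,0,0,0,85],
    [0,0,-42,0,0,0,85],
    [0,0,-56,0,0,0,85],
    [0,0,-65,0,0,0,85]
  ]
}}

```text
time_s: 5.62
tcp_pos: [0.4942, 0.3048, 0.0685]
tool_rot: [0.789, 0.223, 0.551, -0.158]
contact_force: [0.2, -0.2, 0.0]
width: 0.993
grip_force: 0.0
```

Request:
{"name": "send_rows", "arguments": {
  "plan": [
    [5,3,-2,0,0,0,85],
    [10,6,-4,0,0,0,85],
    [16,9,-7,0,0,0,85],
    [16,9,-7,0,0,0,55],
    [16,9,-7,0,0,0,50]
  ]
}}

```text
time_s: 6.03
tcp_pos: [0.5114, 0.3139, 0.0631]
tool_rot: [0.788, 0.224, 0.552, -0.157]
contact_force: [-2.8, -0.6, 1.7]
width: 0.743
grip_force: 3.4
```

Request:
{"name": "send_rows", "arguments": {
  "plan": [
    [0,0,0,0,0,0,50],
    [0,0,0,0,0,0,50],
    [0,0,0,0,0,0,50],
    [0,0,0,0,0,0,50],
    [0,0,0,0,0,0,50]
  ]
}}

```text
time_s: 6.45
tcp_pos: [0.5107, 0.3139, 0.0635]
tool_rot: [0.787, 0.224, 0.553, -0.158]
contact_force: [-1.4, 2.3, 5.4]
width: 0.684
grip_force: 65.1
```

Request:
{"name": "send_rows", "arguments": {
  "plan": [
    [0,0,14,0,0,0,45],
    [0,0,28,0,0,0,45],
    [0,0,42,0,0,0,45],
    [0,0,56,0,0,0,45],
    [0,0,70,0,0,0,45]
  ]
}}

```text
time_s: 6.87
tcp_pos: [0.5087, 0.312, 0.1296]
tool_rot: [0.791, 0.223, 0.548, -0.156]
contact_force: [0.0, 1.3, -3.1]
width: 0.678
grip_force: 65.5
```

Request:
{"name": "send_rows", "arguments": {
  "plan": [
    [5,3,16,2.1,-3.4,0,45],
    [10,6,32,4.2,-6.8,0,45],
    [15,9,48,6.3,-10.2,0,45],
    [20,12,64,8.4,-13.6,0,45],
    [26,16,80,10.5,-17,0,45]
  ]
}}

```text
time_s: 7.28
tcp_pos: [0.5352, 0.3282, 0.2096]
tool_rot: [0.683, 0.192, 0.678, -0.193]
contact_force: [0.6, 0.2, -2.6]
width: 0.681
grip_force: 65.6
```

```bash
python3 - <<'E'
from h import *
delta([.537,.330,.213],frame(31.6,0)); print(r.read_state()['width'],r.read_state()['grip_force'])
E
```

```text
shift mm [1.8 1.8 3.4] turn [ 0.1 -0.4 -0. ] joints [ 15.  22. 133. 162.  66. -82.]
0.6810055598432949 65.57968474924564
```

Request:
{"name": "send_rows", "arguments": {
  "plan": [
    [0,0,0,5.1,3.1,0,45],
    [0,0,0,10.2,6.3,0,45],
    [0,0,0,15.3,9.4,0,45],
    [0,0,0,20.4,12.6,0,45],
    [0,0,0,25.6,15.7,0,45]
  ]
}}

```text
time_s: 7.7
tcp_pos: [0.5354, 0.3284, 0.2088]
tool_rot: [0.71, 0.007, 0.603, -0.363]
contact_force: [0.1, 0.3, -2.2]
width: 0.683
grip_force: 65.6
```

Request:
{"name": "send_rows", "arguments": {
  "plan": [
    [0,0,0,5.1,3.1,0,45],
    [0,0,0,10.2,6.3,0,45],
    [0,0,0,15.3,9.4,0,45],
    [0,0,0,20.4,12.6,0,45],
    [0,0,0,25.6,15.7,0,45]
  ]
}}

```text
time_s: 8.12
tcp_pos: [0.5355, 0.3284, 0.2089]
tool_rot: [0.687, -0.177, 0.489, -0.508]
contact_force: [-0.6, -0.4, -3.4]
width: 0.68
grip_force: 65.6
```

Request:
{"name": "send_rows", "arguments": {
  "plan": [
    [0,0,0,5.1,3.1,0,45],
    [0,0,0,10.2,6.3,0,45],
    [0,0,0,15.3,9.4,0,45],
    [0,0,0,20.4,12.6,0,45],
    [0,0,0,25.6,15.7,0,45]
  ]
}}

```text
time_s: 8.53
tcp_pos: [0.5355, 0.3284, 0.2089]
tool_rot: [-0.617, 0.349, -0.342, 0.617]
contact_force: [0.6, -0.6, -3.7]
width: 0.681
grip_force: 65.5
```

Request:
{"name": "send_rows", "arguments": {
  "plan": [
    [0,0,0,5.1,3.1,0,45],
    [0,0,0,10.2,6.3,0,45],
    [0,0,0,15.3,9.4,0,45],
    [0,0,0,20.4,12.6,0,45],
    [0,0,0,25.6,15.7,0,45]
  ]
}}

```text
time_s: 8.95
tcp_pos: [0.5355, 0.3284, 0.2089]
tool_rot: [-0.505, 0.497, -0.171, 0.685]
contact_force: [-0.0, 0.2, -2.8]
width: 0.682
grip_force: 65.5
```

Request:
{"name": "send_rows", "arguments": {
  "plan": [
    [0,0,0,5.1,3.1,0,45],
    [0,0,0,10.2,6.3,0,45],
    [0,0,0,15.3,9.4,0,45],
    [0,0,0,20.4,12.6,0,45],
    [0,0,0,25.6,15.7,0,45]
  ]
}}

```text
time_s: 9.37
tcp_pos: [0.5355, 0.3284, 0.2089]
tool_rot: [-0.358, 0.611, 0.012, 0.705]
contact_force: [0.0, 0.6, -3.0]
width: 0.685
grip_force: 65.6
```

Request:
{"name": "send_rows", "arguments": {
  "plan": [
    [0,0,0,0,0,0,45],
    [0,0,0,0,0,0,45],
    [0,0,0,0,0,0,45],
    [0,0,0,0,0,0,45],
    [0,0,0,0,0,0,45]
  ]
}}

```text
time_s: 9.78
tcp_pos: [0.5363, 0.3291, 0.2115]
tool_rot: [-0.36, 0.608, 0.01, 0.708]
contact_force: [1.4, -0.5, -3.8]
width: 0.682
grip_force: 65.6
```

```bash
python3 - <<'E'
from h import *
delta([.537,.330,.213],frame(31.6,0)); print(r.read_state()['width'],r.read_state()['grip_force'])
im,d,p=cam('scene');save('inv.png',cv2.resize(im[120:290,310:480],(500,500)))
E
```

```text
shift mm [0.7 0.9 1.5] turn [-1.281e+02 -7.840e+01 -1.000e-01] joints [ 16.  22. 132. 163.  66.  67.]
0.6816425386331749 65.56173898279667
```

View pics/inv.png

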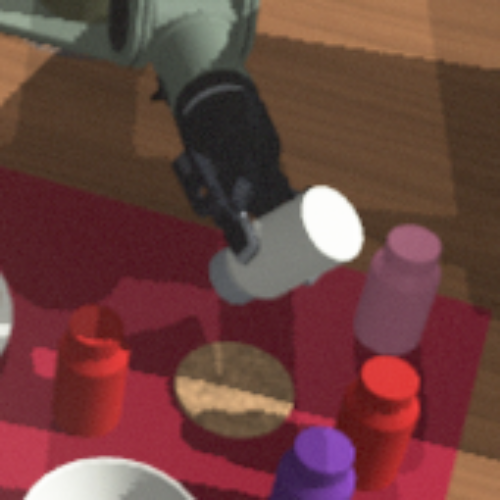

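The jar is upside down: its white underside faces up at (330,225) and the lid points down at (232,280). The empty coaster is at (235,388). Now I'll turn it back.

Request:
{"name": "send_rows", "arguments": {
  "plan": [
    [0,0,0,-5.1,-3.1,0,45],
    [0,0,0,-10.2,-6.3,0,45],
    [0,0,0,-15.3,-9.4,0,45],
    [0,0,0,-20.4,-12.6,0,45],
    [0,0,0,-25.6,-15.7,0,45]
  ]
}}

```text
time_s: 10.25
tcp_pos: [0.5364, 0.3291, 0.2117]
tool_rot: [-0.506, 0.492, -0.175, 0.686]
contact_force: [0.2, -0.4, -2.7]
width: 0.678
grip_force: 65.6
```

Request:
{"name": "send_rows", "arguments": {
  "plan": [
    [0,0,0,-5.1,-3.1,0,45],
    [0,0,0,-10.2,-6.3,0,45],
    [0,0,0,-15.3,-9.4,0,45],
    [0,0,0,-20.4,-12.6,0,45],
    [0,0,0,-25.6,-15.7,0,45]
  ]
}}

```text
time_s: 10.67
tcp_pos: [0.5364, 0.3292, 0.2117]
tool_rot: [-0.617, 0.343, -0.346, 0.618]
contact_force: [-0.5, 0.3, -2.1]
width: 0.682
grip_force: 65.6
```

Request:
{"name": "send_rows", "arguments": {
  "plan": [
    [0,0,0,-5.1,-3.1,0,45],
    [0,0,0,-10.2,-6.3,0,45],
    [0,0,0,-15.3,-9.4,0,45],
    [0,0,0,-20.4,-12.6,0,45],
    [0,0,0,-25.6,-15.7,0,45]
  ]
}}

```text
time_s: 11.08
tcp_pos: [0.5364, 0.3291, 0.2117]
tool_rot: [0.685, -0.172, 0.494, -0.507]
contact_force: [-0.8, -0.5, -4.0]
width: 0.679
grip_force: 65.6
```

Request:
{"name": "send_rows", "arguments": {
  "plan": [
    [0,0,0,-5.1,-3.1,0,45],
    [0,0,0,-10.2,-6.3,0,45],
    [0,0,0,-15.3,-9.4,0,45],
    [0,0,0,-20.4,-12.6,0,45],
    [0,0,0,-25.6,-15.7,0,45]
  ]
}}

```text
time_s: 11.5
tcp_pos: [0.5364, 0.3291, 0.2117]
tool_rot: [0.707, 0.012, 0.608, -0.361]
contact_force: [0.2, 0.3, -3.1]
width: 0.682
grip_force: 65.6
```

Request:
{"name": "send_rows", "arguments": {
  "plan": [
    [0,0,0,-5.1,-3.1,0,45],
    [0,0,0,-10.2,-6.3,0,45],
    [0,0,0,-15.3,-9.4,0,45],
    [0,0,0,-20.4,-12.6,0,45],
    [0,0,0,-25.6,-15.7,0,45]
  ]
}}

```text
time_s: 11.92
tcp_pos: [0.5364, 0.3291, 0.2117]
tool_rot: [0.681, 0.195, 0.68, -0.191]
contact_force: [-0.6, 0.2, -3.3]
width: 0.685
grip_force: 65.6
```

Request:
{"name": "send_rows", "arguments": {
  "plan": [
    [-5,-3,-16,-2.1,3.4,0,45],
    [-10,-6,-32,-4.2,6.8,0,45],
    [-15,-9,-48,-6.3,10.2,0,45],
    [-20,-12,-64,-8.4,13.6,0,45],
    [-26,-16,-80,-10.5,17,0,45]
  ]
}}

```text
time_s: 12.33
tcp_pos: [0.5099, 0.3129, 0.1311]
tool_rot: [0.789, 0.224, 0.55, -0.156]
contact_force: [0.8, 0.5, -2.7]
width: 0.68
grip_force: 65.5
```

Request:
{"name": "send_rows", "arguments": {
  "plan": [
    [0,0,-14,0,0,0,45],
    [0,0,-28,0,0,0,45],
    [0,0,-42,0,0,0,45],
    [0,0,-52,0,0,0,45],
    [0,0,-60,0,0,0,45]
  ]
}}

```text
time_s: 12.75
tcp_pos: [0.5103, 0.313, 0.0708]
tool_rot: [0.789, 0.223, 0.551, -0.157]
contact_force: [-0.4, -0.3, -3.1]
width: 0.677
grip_force: 65.5
```

```bash
python3 - <<'E'
from h import *
F=frame(31.6,20);g=np.array([.494,.304,.068]);delta([.511,.3139,.0635],F)
im,d,p=cam('scene');save('low.png',cv2.resize(im[150:300,310:460],(600,600)))
E
```

```text
shift mm [ 0.7  0.9 -7.3] turn [ 0.  -0.2 -0.1] joints [ 15.  28. 133. 160.  52. -83.]
```

View pics/low.png

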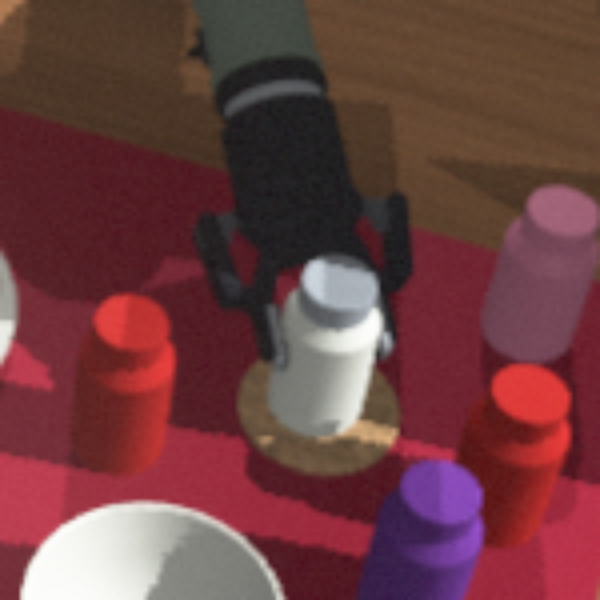

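The jar at (325,350) is upright just above the coaster, near its middle at (320,415). I'll lower the last 7 mm, watch the force, then release.

Request:
{"name": "send_rows", "arguments": {
  "plan": [
    [0,0,-2,0,0,0,45],
    [0,0,-4,0,0,0,45],
    [0,0,-5,0,0,0,45],
    [0,0,-6,0,0,0,45],
    [0,0,-7,0,0,0,45]
  ]
}}

```text
time_s: 13.22
tcp_pos: [0.5107, 0.3133, 0.0655]
tool_rot: [0.788, 0.223, 0.552, -0.157]
contact_force: [0.4, 0.3, -3.6]
width: 0.683
grip_force: 65.5
```

Request:
{"name": "send_rows", "arguments": {
  "plan": [
    [0,0,0,0,0,0,45],
    [0,0,0,0,0,0,85],
    [0,0,0,0,0,0,85],
    [0,0,0,0,0,0,85],
    [0,0,0,0,0,0,85]
  ]
}}

```text
time_s: 13.63
tcp_pos: [0.5109, 0.3134, 0.0657]
tool_rot: [0.788, 0.223, 0.552, -0.157]
contact_force: [-0.4, -0.2, -0.0]
width: 0.998
grip_force: 0.0
```

Request:
{"name": "send_rows", "arguments": {
  "plan": [
    [0,0,0,0,0,0,85],
    [0,0,0,0,0,0,85],
    [0,0,0,0,0,0,85],
    [0,0,0,0,0,0,85],
    [0,0,0,0,0,0,85]
  ]
}}

```text
time_s: 14.05
tcp_pos: [0.5104, 0.3132, 0.0649]
tool_rot: [0.789, 0.223, 0.551, -0.157]
contact_force: [0.5, -0.5, 0.9]
width: 0.997
grip_force: 0.0
```

Request:
{"name": "send_rows", "arguments": {
  "plan": [
    [-5,-3,2,0,0,0,85],
    [-11,-6,4,0,0,0,85],
    [-16,-9,7,0,0,0,85],
    [-16,-9,20,0,0,0,85],
    [-16,-9,34,0,0,0,85]
  ]
}}

```text
time_s: 14.47
tcp_pos: [0.4926, 0.3034, 0.0976]
tool_rot: [0.79, 0.223, 0.549, -0.157]
contact_force: [0.7, 0.8, 0.1]
width: 0.996
grip_force: 0.0
```

Request:
{"name": "send_rows", "arguments": {
  "plan": [
    [0,0,20,0,0,0,85],
    [0,0,40,0,0,0,85],
    [0,0,60,0,0,0,85],
    [0,0,80,0,0,0,85],
    [0,0,100,0,0,0,85]
  ]
}}

```text
time_s: 14.88
tcp_pos: [0.4932, 0.3036, 0.1992]
tool_rot: [0.789, 0.223, 0.551, -0.157]
contact_force: [1.0, 0.5, 0.0]
width: 0.994
grip_force: 0.0
```

```bash
python3 - <<'E'
from h import *
from scipy.optimize import least_squares
s=r.read_state();print(s['tcp_pos'],np.degrees(s['joints']).round())
im,d,p=cam('scene');W=world(d,p);x,y,z=W[...,0],W[...,1],W[...,2]
for lo,hi in((.025,.055),(.055,.088)):
    m=(np.hypot(x-.494,y-.303)<.05)&(z>lo)&(z<hi);q=W[m]
    f=least_squares(lambda c:np.hypot(q[:,0]-c[0],q[:,1]-c[1])-.03,[.49,.3],loss='soft_l1',f_scale=.002);print(f.x.round(4),len(q))
m=(np.hypot(x-.494,y-.303)<.04)&(z>.12)&(z<.135);print('lid',W[m].mean(0).round(4),m.sum())
i,j=np.mgrid[:420,:560]
m=(np.hypot(x-.49,y-.304)<.075)&(z>-.01)&(z<.013)&(im[...,0].astype(int)-im[...,1]<60);m=cv2.morphologyEx(m.astype(np.uint8),cv2.MORPH_OPEN,np.ones((3,3)))>0
q=W[m];print('coaster',np.percentile(q,1,0).round(3),np.percentile(q,99,0).round(3),q.mean(0).round(3))
E
```

```text
[0.49317507 0.30355238 0.19917516] [ 14.  -0. 137. 145.  31. -66.]
[0.4924 0.3014] 184
[0.4927 0.3014] 217
lid [0.496  0.302  0.1247] 225
coaster [ 0.441  0.241 -0.002] [0.559 0.357 0.013] [0.515 0.307 0.006]
```

The jar is standing upright where it was. Now I'll go to the brush, lifting and swinging across well above everything.

Request:
{"name": "send_rows", "arguments": {
  "plan": [
    [7,4,12,0,0,0,85],
    [14,8,24,0,0,0,85],
    [21,12,36,0,0,0,85],
    [28,16,48,0,0,0,85],
    [35,20,60,0,0,0,85]
  ]
}}

```text
time_s: 15.35
tcp_pos: [0.5286, 0.3239, 0.2582]
tool_rot: [0.789, 0.223, 0.551, -0.157]
contact_force: [-0.3, 0.7, -0.5]
width: 0.997
grip_force: 0.0
```

Request:
{"name": "send_rows", "arguments": {
  "plan": [
    [0,0,13,0,0,0,85],
    [0,0,26,0,0,0,85],
    [0,0,39,0,0,0,85],
    [0,0,52,0,0,0,85],
    [0,0,65,0,0,0,85]
  ]
}}

```text
time_s: 15.77
tcp_pos: [0.5283, 0.3239, 0.3227]
tool_rot: [0.789, 0.224, 0.55, -0.157]
contact_force: [-0.2, 0.1, -0.2]
width: 0.991
grip_force: 0.0
```

Request:
{"name": "send_rows", "arguments": {
  "plan": [
    [9,-27,0,0,0,-3.4,85],
    [18,-54,0,0,0,-6.8,85],
    [27,-81,0,0,0,-10.2,85],
    [36,-108,0,0,0,-13.6,85],
    [46,-137,0,0,0,-17,85]
  ]
}}

```text
time_s: 16.18
tcp_pos: [0.5743, 0.1862, 0.3221]
tool_rot: [0.814, 0.104, 0.567, -0.073]
contact_force: [0.7, 0.2, 0.6]
width: 0.994
grip_force: 0.0
```

Request:
{"name": "send_rows", "arguments": {
  "plan": [
    [9,-27,0,0,0,-3.4,85],
    [18,-54,0,0,0,-6.8,85],
    [27,-81,0,0,0,-10.2,85],
    [36,-108,0,0,0,-13.6,85],
    [46,-137,0,0,0,-17,85]
  ]
}}

```text
time_s: 16.6
tcp_pos: [0.6164, 0.0622, 0.3225]
tool_rot: [0.82, -0.007, 0.573, 0.004]
contact_force: [0.1, -1.4, 0.3]
width: 0.996
grip_force: 0.0
```

```bash
python3 - <<'E'
from h import *
F=frame(-22,20);g=np.array([.548,-.220,.165]);z=F.as_matrix()[:,2];t=g+.012*z
delta(t+[0,0,.15],F);print(z)
E
```

```text
shift mm [ -58.  -286.4  -11.6] turn [ -0.1  -0.1 -21.1] joints [ -4. -13. 127. 152.   5. -63.]
[ 0.87126783 -0.35201505 -0.34202014]
```

Request:
{"name": "send_rows", "arguments": {
  "plan": [
    [0,0,0,0,-2,0,85],
    [0,0,0,0,-4,0,85],
    [0,0,0,0,-6,0,85],
    [0,0,0,0,-8,0,85],
    [0,0,0,0,-10,0,85]
  ]
}}

```text
time_s: 17.02
tcp_pos: [0.6161, 0.0632, 0.3228]
tool_rot: [0.766, -0.006, 0.643, 0.003]
contact_force: [1.0, 0.6, -0.2]
width: 0.995
grip_force: 0.0
```

```bash
python3 - <<'E'
from h import *
F=frame(-22,10);g=np.array([.548,-.220,.165]);z=F.as_matrix()[:,2];t=g+.012*z
delta(t+[0,0,.155],F);print(z)
E
```

```text
shift mm [ -57.1 -287.6   -4.9] turn [ -0.2   0.  -21.2] joints [ -4.  -8. 132. 173.  24. -84.]
[ 0.91309785 -0.36891548 -0.17364818]
```

Request:
{"name": "send_rows", "arguments": {
  "plan": [
    [-2,-29,0,0,0,-2.1,85],
    [-5,-58,0,0,0,-4.2,85],
    [-9,-86,0,0,0,-6.3,85],
    [-13,-115,0,0,0,-8.4,85],
    [-18,-144,0,0,0,-10.5,85]
  ]
}}

```text
time_s: 17.43
tcp_pos: [0.598, -0.0813, 0.3228]
tool_rot: [0.763, -0.077, 0.639, 0.062]
contact_force: [0.6, -0.2, 0.2]
width: 0.995
grip_force: 0.0
```

Request:
{"name": "send_rows", "arguments": {
  "plan": [
    [-7,-29,0,0,0,-2.1,85],
    [-14,-58,0,0,0,-4.2,85],
    [-22,-86,-2,0,0,-6.3,85],
    [-30,-115,-4,0,0,-8.4,85],
    [-39,-144,-5,0,0,-10.7,85]
  ]
}}

```text
time_s: 17.85
tcp_pos: [0.5587, -0.2252, 0.3177]
tool_rot: [0.752, -0.148, 0.63, 0.121]
contact_force: [0.3, 0.5, -1.0]
width: 0.996
grip_force: 0.0
```

```bash
python3 - <<'E'
from h import *
F=frame(-22,10);g=np.array([.548,-.220,.165]);z=F.as_matrix()[:,2];t=g+.012*z
delta(t+[0,0,.155],F)
im,d,p=cam('scene');save('br.png',cv2.resize(im[90:240,110:260],(600,600)))
E
```

```text
shift mm [0.2 0.8 0.2] turn [-0.2 -0.   0. ] joints [-39. -11. 135. 143.  28. -59.]
```

View pics/br.png

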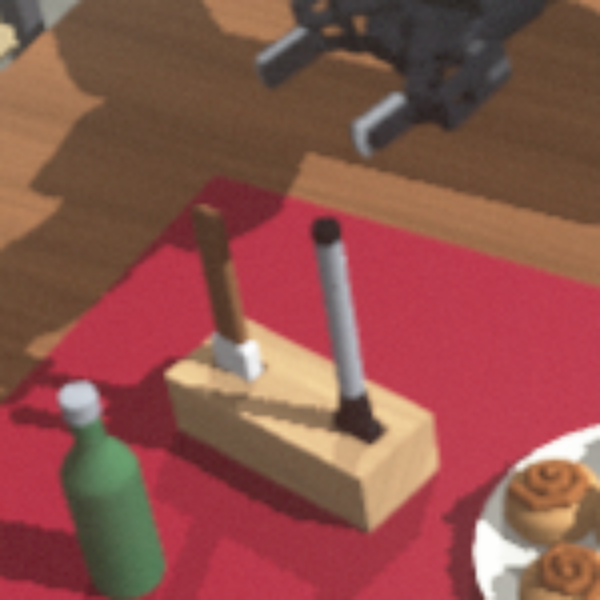

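The open fingertips at (275,70) and (370,140) straddle the line above the brush's cap at (327,232). The scraper at (215,270) is well clear. I'll descend vertically.

Request:
{"name": "send_rows", "arguments": {
  "plan": [
    [0,0,-16,0,0,0,85],
    [0,0,-32,0,0,0,85],
    [0,0,-48,0,0,0,85],
    [0,0,-64,0,0,0,85],
    [0,0,-80,0,0,0,85]
  ]
}}

```text
time_s: 18.32
tcp_pos: [0.5592, -0.2241, 0.2378]
tool_rot: [0.752, -0.147, 0.631, 0.121]
contact_force: [0.2, 0.4, -0.5]
width: 0.997
grip_force: 0.0
```

Request:
{"name": "send_rows", "arguments": {
  "plan": [
    [0,0,-16,0,0,0,85],
    [0,0,-32,0,0,0,85],
    [2,-1,-48,0,0,0,85],
    [4,-2,-62,0,0,0,85],
    [6,-2,-75,0,0,0,85]
  ]
}}

```text
time_s: 18.73
tcp_pos: [0.5652, -0.2261, 0.1625]
tool_rot: [0.752, -0.147, 0.63, 0.121]
contact_force: [0.1, -0.6, 0.8]
width: 0.998
grip_force: 0.0
```

```bash
python3 - <<'E'
from h import *
F=frame(-22,10);g=np.array([.548,-.220,.165]);z=F.as_matrix()[:,2];t=g+.018*z
delta(t,F)
im,d,p=cam('scene');save('br2.png',cv2.resize(im[90:240,110:260],(600,600)))
E
```

```text
shift mm [-0.8 -0.5 -0.6] turn [-0.2 -0.  -0. ] joints [-38.  20. 135. 160.  56. -81.]
```

View pics/br2.png

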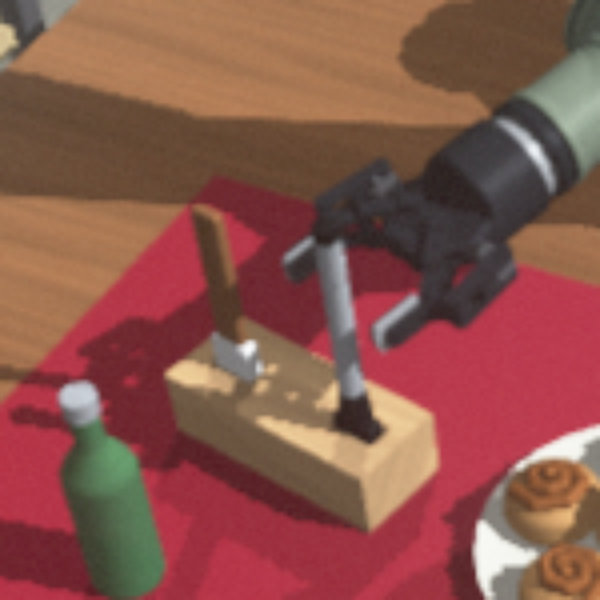

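The handle at (338,300) is between the fingertips at (298,262) and (385,335). Nothing has been disturbed, so I'll close and lift.

Request:
{"name": "send_rows", "arguments": {
  "plan": [
    [0,0,0,0,0,0,40],
    [0,0,0,0,0,0,30],
    [0,0,0,0,0,0,20],
    [0,0,0,0,0,0,10],
    [0,0,0,0,0,0,5]
  ]
}}

```text
time_s: 19.2
tcp_pos: [0.5664, -0.2266, 0.1656]
tool_rot: [0.751, -0.146, 0.632, 0.121]
contact_force: [0.1, -0.2, 0.9]
width: 0.295
grip_force: 0.0
```

Request:
{"name": "send_rows", "arguments": {
  "plan": [
    [0,0,0,0,0,0,5],
    [0,0,0,0,0,0,5],
    [0,0,0,0,0,0,5],
    [0,0,0,0,0,0,5],
    [0,0,0,0,0,0,5]
  ]
}}

```text
time_s: 19.62
tcp_pos: [0.5667, -0.2266, 0.1655]
tool_rot: [0.751, -0.146, 0.632, 0.121]
contact_force: [-0.1, 0.8, 4.8]
width: 0.191
grip_force: 58.3
```

Request:
{"name": "send_rows", "arguments": {
  "plan": [
    [0,0,6,0,0,0,5],
    [0,0,14,0,0,0,5],
    [0,0,24,0,0,0,5],
    [0,0,36,0,0,0,5],
    [0,0,50,0,0,0,5]
  ]
}}

```text
time_s: 20.03
tcp_pos: [0.5652, -0.2259, 0.2125]
tool_rot: [0.754, -0.148, 0.629, 0.12]
contact_force: [-0.3, 0.4, -0.7]
width: 0.19
grip_force: 58.4
```

Request:
{"name": "send_rows", "arguments": {
  "plan": [
    [0,0,24,0,0,0,5],
    [0,0,48,0,0,0,5],
    [0,0,72,0,0,0,5],
    [0,0,96,0,0,0,5],
    [0,0,110,0,0,0,5]
  ]
}}

```text
time_s: 20.45
tcp_pos: [0.5658, -0.2265, 0.3268]
tool_rot: [0.751, -0.147, 0.632, 0.122]
contact_force: [1.3, 0.3, -0.6]
width: 0.19
grip_force: 58.4
```

Request:
{"name": "send_rows", "arguments": {
  "plan": [
    [0,0,0,5.6,-2.2,0,5],
    [0,0,0,11.1,-4.5,0,5],
    [0,0,0,16.7,-6.7,0,5],
    [0,0,0,22.2,-9,0,5],
    [0,0,0,27.8,-11.2,0,5]
  ]
}}

```text
time_s: 20.87
tcp_pos: [0.5654, -0.2262, 0.3229]
tool_rot: [0.694, -0.307, 0.646, -0.079]
contact_force: [0.5, -0.1, -1.5]
width: 0.189
grip_force: 58.5
```

Request:
{"name": "send_rows", "arguments": {
  "plan": [
    [0,0,0,5.6,-2.2,0,5],
    [0,0,0,11.1,-4.5,0,5],
    [0,0,0,16.7,-6.7,0,5],
    [0,0,0,22.2,-9,0,5],
    [0,0,0,27.8,-11.2,0,5]
  ]
}}

```text
time_s: 21.28
tcp_pos: [0.5655, -0.2263, 0.3228]
tool_rot: [0.589, -0.445, 0.618, -0.272]
contact_force: [0.5, 0.1, -1.0]
width: 0.19
grip_force: 58.4
```

Request:
{"name": "send_rows", "arguments": {
  "plan": [
    [0,0,0,5.6,-2.2,0,5],
    [0,0,0,11.1,-4.5,0,5],
    [0,0,0,16.7,-6.7,0,5],
    [0,0,0,22.2,-9,0,5],
    [0,0,0,27.8,-11.2,0,5]
  ]
}}

```text
time_s: 21.7
tcp_pos: [0.5656, -0.2263, 0.3228]
tool_rot: [-0.443, 0.552, -0.547, 0.446]
contact_force: [0.4, -0.4, -1.3]
width: 0.19
grip_force: 58.4
```

```bash
cat >> h.py <<'E'
def brush():
    from scipy.optimize import least_squares
    s=r.read_state(); R=Ro.from_quat(s['tool_rot']).as_matrix(); print(s['tcp_pos'].round(4),'z',R[:,2].round(3),'x',R[:,0].round(3),np.degrees(s['joints']).round(),s['width'],s['grip_force'])
    for n in('scene','top'):
        im,d,p=cam(n);W=world(d,p);save('last_%s.png'%n,im)
        g=s['tcp_pos']-.018*R[:,2]; m=(np.linalg.norm(W-g,axis=-1)<.2)&(W[...,2]>.15)
        for sgn in(1,-1):
            u=sgn*(R[:,0]); k=m&(np.abs(np.cross(W-g,u)).max(-1)<.035)&(((W-g)@u)>.045)
            q=W[k]; 
            if len(q)>20:
                pr=(q-g)@u; i=pr>np.percentile(pr,80)
                v=np.linalg.svd(q-q.mean(0))[2][0]; v*=np.sign(v@u)
                print(n,sgn,len(q),'far',pr.max().round(3),'tip mean',q[i].mean(0).round(3),'dir',v.round(3))
E
python3 - <<'E'
from h import *
brush()
E
```

```text
[ 0.5656 -0.2263  0.3228] z [ 0.978 -0.208 -0.002] x [-0.208 -0.978 -0.007] [-49.  -1. 134. 133.  55.  32.] 0.19017883469229924 58.448885679244995
scene 1 47 far 0.064 tip mean [ 0.528 -0.282  0.328] dir [-0.213 -0.968 -0.134]
scene -1 454 far 0.155 tip mean [ 0.605 -0.082  0.329] dir [ 0.356  0.935 -0.014]
top 1 49 far 0.062 tip mean [ 0.523 -0.279  0.325] dir [-0.857 -0.447 -0.256]
top -1 297 far 0.154 tip mean [ 0.598 -0.088  0.337] dir [0.346 0.93  0.121]
```

View pics/last_scene.png

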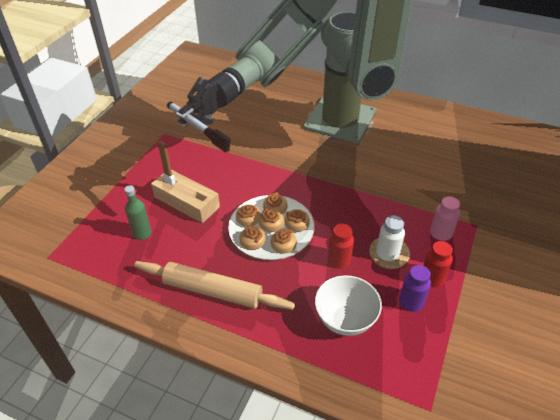

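The brush is level: its head is at (222,140) and its handle end at (172,105), clear of everything. The jar is upright on the coaster at (390,240). Now I'll bring the head over the plate.

Request:
{"name": "send_rows", "arguments": {
  "plan": [
    [1,10,0,0,0,3,5],
    [2,20,0,0,0,6,5],
    [3,30,0,0,0,9,5],
    [4,40,0,0,0,12,5],
    [5,48,0,0,0,15,5]
  ]
}}

```text
time_s: 22.22
tcp_pos: [0.5709, -0.1774, 0.3235]
tool_rot: [0.514, -0.486, 0.486, -0.513]
contact_force: [-0.6, 0.5, -0.8]
width: 0.192
grip_force: 58.5
```

Request:
{"name": "send_rows", "arguments": {
  "plan": [
    [1,10,0,0,0,3,5],
    [2,20,0,0,0,6,5],
    [3,30,0,0,0,9,5],
    [5,40,0,0,0,12,5],
    [6,47,0,0,0,15,5]
  ]
}}

```text
time_s: 22.63
tcp_pos: [0.577, -0.1304, 0.3236]
tool_rot: [0.574, -0.415, 0.414, -0.572]
contact_force: [-0.5, -0.2, -0.6]
width: 0.19
grip_force: 58.5
```

Request:
{"name": "send_rows", "arguments": {
  "plan": [
    [0,0,0,0,0,0,5],
    [0,0,0,0,0,0,5],
    [0,0,0,0,0,0,5],
    [0,0,0,0,0,0,5],
    [0,0,0,0,0,0,5]
  ]
}}

```text
time_s: 23.05
tcp_pos: [0.577, -0.1311, 0.3242]
tool_rot: [-0.572, 0.416, -0.415, 0.573]
contact_force: [0.3, -0.2, -0.6]
width: 0.19
grip_force: 58.5
```

```bash
python3 - <<'E'
from h import *
brush(); s=r.read_state(); print(np.abs(s['qvel']).max())
E
```

```text
[ 0.577  -0.1311  0.3242] z [0.951 0.31  0.   ] x [ 0.31  -0.951 -0.002] [-54.   6. 127. 103.  77.  45.] 0.190023314321152 58.50802659988403
scene 1 64 far 0.066 tip mean [ 0.571 -0.2    0.328] dir [-0.117 -0.981  0.156]
scene -1 549 far 0.153 tip mean [0.541 0.01  0.33 ] dir [-0.15   0.989 -0.001]
top 1 50 far 0.065 tip mean [ 0.567 -0.199  0.329] dir [-0.527 -0.849  0.045]
top -1 291 far 0.154 tip mean [0.536 0.005 0.338] dir [-0.159  0.98   0.118]
0.0038358304354494405
```

View pics/last_top.png

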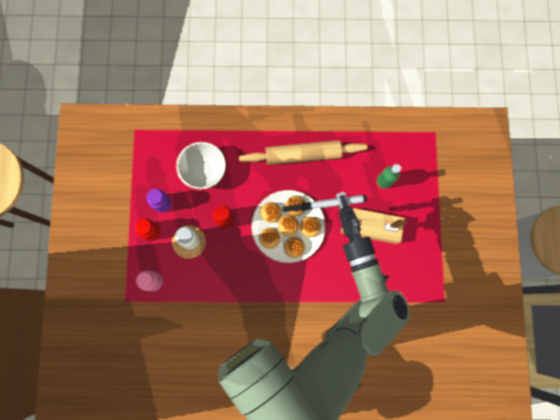

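The top view shows the brush level, with its head at (292,208), offset by perspective because it is about 0.33 m up. By depth, the middle of the head is at about (0.54, -0.01), which matches the plate's centre of (0.54, -0.01). The jar is upright on its coaster at (186,238), and the arm is still. Handing in.

```bash
python3 -c "
from h import *
print(r.finish_job())"
```

```text
the job is handed in; nothing more can be done
None
```

I handed the job in with the jar turned over in the air and standing upright again on its coaster, and the brush held level and still, its head at about the plate's centre and about 32 cm up; no verdict came back.

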